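Sort the two jars, then peel the top tray off its sticky stack

ROBOT

A 6-joint arm with a two-finger parallel gripper is mounted at the origin on the work surface. World frame = base frame: x ahead of the robot, y to its left, z up, the work surface at z = 0. Lengths are in mm, angles in rad, forces in N, time in s.
With the tool pointing down it reaches from about 275 to 750 mm from the base axis. Payload 10.2 kg.
Tool frame: the origin (TCP) lies between the finger pads; the fingertips stand 17 mm ahead of it and the grasp point (between the pads) lies 2 mm behind it; z points along the fingers, y is the line along which they close (so a half turn about z gives the same grasp; the last joint's range is limited). The gripper opens to 85 mm and grips with 20 to 120 N. Pads are 22 mm wide; open, the fingers measure 114 mm over their backs; the gripper's body (76 mm by 85 mm) begins 54 mm behind the grasp point. The pads swing forward as they close: fully open they stand 13 mm farther back than shut.
Start: joints at [0.936, 0.313, 1.498, -0, 1.331, -0.223], TCP at [210.149, 481.112, 248.294] pointing down, gripper open.
Joint ranges: [-2.94, 2.94], [-0.97, 2.17], [0.19, 2.56], [-1.23, 4.37], [0.02, 3.11], [-2.88, 2.88]. Speed limits (rad/s): [2.39, 2.39, 3.01, 3.14, 3.14, 3.14].

INTERFACE

Orientations are given as a unit quaternion [w, x, y, z].
In Python, from rig import * gives the robot as it stands.
- The arm moves only by the tool step_arm, never from a script. Its argument "commands" is text: rows parted by semicolons, each of 7 numbers parted by spaces: the opening, from 0 (shut) to 1 (fully open), then the shift along the tool's x, y, z in cm, then the turn, a rotation vector about the tool's x, y, z in rad. In form: hand x y z rx ry rz; .... A call has 1 to 20 rows; each row is the pose to reach, as a shift and turn from the pose commanded when the call began, along the tool's axes at that moment; what a row does not reach only later rows make up. A row lasts 1/12 s, in which the tool goes at most 41.7 mm and 7.16 degrees, less where a joint would pass 70% of its speed; a pose out of reach is approached as far as the arm can. A call with a gripper value outside its range is refused whole. The fingers move at their own pace and stop on an object; "newtons" is the grip in N (left out, the last holds). Time passes only in rows, so rows that repeat a pose let the fingers close. It gives the time, the measured TCP pose, the force, the opening and the grip force at its end, in the units of the state.
- sense(): the state, without advancing time (a new reading comes with each control period).
- capture(name): name is "scene" or "top" or "wrist"; returns the picture (400x640x3 uint8, red, green, blue); there is no depth.
- camera_model(name): a dict with "mtx" (3x3 intrinsics, pixels), "eye" and "rotation" of the camera in the world. Camera axes: x right, y down, z forward; pixel columns grow to the right and rows downward; lengths in mm; the calibration is good to about 2 mm. A picture is of the moment at which its call begins: read the wrist's pose just before it. camera_model takes no time and is no camera call; for the wrist camera it gives the pose at the moment of the call.
- finish_job(): hands the job in; it is judged then, once.
Trained networks look in the newest picture that a camera, given by its name, has taken for a name from the list of things; names that differ only in an ending like _2 or _b are one class to them, and where a whole thing is asked for, a point or a joint stands for the part that bears it (a point fixed in the world has none). Each returns a list of dicts, best first, with "score" (0 to 1); they miss things now and then, are a little off and sometimes report something else, mostly with a low value. They report only what shows in the picture. A call takes as long as a camera call.
- search_frame(camera, label): "rect" ([centre column, centre row, width, height] in pixels, round what is visible of it).
- trace(camera, label): "mask" (400x640 bool, what is visible of it) and "rect" ([centre column, centre row, width, height] in pixels, round what is visible of it).
- spot_point(camera, label): "xy" ([column, row] in pixels: a listed point, or the origin of a listed thing).
The state is a dict: "time_s": time; "joints": joint angles; "dq": joint speeds; "tau": joint torques, N m; "eef_pos": TCP position; "ee_rot": TCP orientation; "force": force on the tool from outside, world axes, zero at the start; "wrist_torque": the same for the moment, N m; "grip_width": opening from 0.0 (shut) to 1.0 (fully open); "grip_force": force on a finger pad.
Only numpy, scipy, OpenCV 4.12 (cv2) and the standard library are available. Lean on these libraries where they do the work, as an engineer would, in place of code of your own. Each camera call takes 0.05 s, during which the arm holds its last target. There are 200 camera calls.

TASK

Clear the two jars off the top tray: stand each upright on the empty pale disc of the row on the slate board that already shows a sample of its own height. Then peel only the top tray off the sticky stack by its red tab, first tilting the tab corner up a good 2 cm while the opposite corner stays down, without dragging or tipping the trays below, and finish still holding that tray over the stack, level and open side up, at least a hand's breadth (10 cm) above where it lay. Leave the samples, the pen cup and the cream jar where they are.

Things in the scene. Friction and masses are not known exactly. Their poses are not given: they have to be found in the camera images.
- tall: The taller loose jar: upright cylinder, 36 mm diameter, 85 mm tall, yellow label and black cap, 90 g. It starts standing on the floor of the top tray. Origin: centre of its underside, z up. Colours and diameter are the same as the short jar's.
- short: The shorter loose jar: as the tall one but 60 mm tall, 70 g. Origin: centre of its underside. Which of the two stands nearer the red tab varies.
- tall_sample: Sample jar 85 mm tall, 36 mm diameter, standing on the slate board; it marks the row of tall jars. Stays where it is. Origin: centre of its underside.
- short_sample: Sample jar 60 mm tall, 36 mm diameter, standing on the slate board; it marks the row of short jars. Stays where it is. Which sample is in which row varies. Origin: centre of its underside.
- board: Fixed dark slate board, 190 mm (its x) by 170 mm (its y), 12 mm thick, a 20 mm high wood strip along each y end. Two rows run along its y, at x = -45 and +45 mm; in each a sample stands at y = -40 mm and the empty place, a pale disc, is at y = +40 mm. Origin: centre of its underside, on the desk.
- place_a (a point): Centre of the empty pale disc (44 mm diameter) of the row at board x = -45 mm, on the board's upper face, 12 mm above the desk.
- place_b (a point): Centre of the empty pale disc of the row at board x = +45 mm, on the board's upper face.
- tray: Top tray, pale grey, rigid, 100 g. Rim 180 (its x) x 130 mm (its y), 5 mm thick; a pan 156 x 106 mm hangs 12 mm below the rim, its floor 9 mm below the rim's underside (51 mm above the desk at the start). Origin: centre of the rim's underside, 60 mm above the desk at the start; z up, open side up. 2 mm play in the tray below. The jars stand at its x = -35 and +35, y within 10 mm of 0.
- tray_tab (a point): Centre of the red upright tab on the rim at the tray's corner (x = -78, y = -53 mm). It is 22 mm long along tray x, 10 mm thick along tray y (pinch it along tray y), 24 mm tall: from the rim's upper face, 5 mm above the tray origin, to 29 mm above it. This point is 17 mm above the tray origin.
- tray_tab_corner (a point): Outer corner of the tray at the tab, x = -90, y = -65 mm, on the rim's underside.
- tray_far_corner (a point): The opposite corner of the tray, x = +90, y = +65 mm, on the rim's underside.
- pile: The trays below, clinging together as one loose body, 180 x 130 x 60 mm, 0.85 kg. Origin: centre of underside. Ears at x +-40, y +-77 mm, to 80 mm high, carry sprung orange ball nibs that overlap the top tray's rim by 2 mm: each lets go at about 2.5 to 3.5 N once the rim there is 3 to 5 mm up. Tilting the tray up about its far corner frees them one by one; all four together could lift the pile.
- pencup: Black pen cup, 72 mm diameter, 95 mm tall, pens up to 145 mm. A bystander. Origin: centre of its underside.
- creamjar: Low wide cream jar, 70 mm diameter, 50 mm tall, yellow with black lid. A bystander. Origin: centre of its underside.

How it is judged (in metres and radians):
On the way, in this order (a step that is already met when the one before it is completed fails the run):
1. both jars stand let go on the empty disc beside the sample of their own height ((horizontal distance between tall and place_a below 0.02 m or horizontal distance between tall and place_b below 0.02 m) and horizontal distance between tall and tall_sample below 0.1 m and angle between each of tall, short's own z axis and vertical below 0.1 rad and height (world z) of each of tall, short below 0.018 m and linear speed of each of tall, short below 0.03 m/s and contact force between each of tall, short and the fingers below 0.05 N and (horizontal distance between short and place_a below 0.02 m or horizontal distance between short and place_b below 0.02 m) and horizontal distance between short and short_sample below 0.1 m), for 0.2 s.
2. the tab corner of the tray is raised 15 mm while the opposite corner stays down (under 8 mm) (z of tray_tab_corner in the frame of pile above 0.075 m and z of tray_far_corner in the frame of pile below 0.068 m and contact force between the fingers and tray above 0.3 N), for 0.05 s.
At the end, for the whole second after the job is handed in: Each jar upright, released, within 20 mm of the disc by the sample of its height; top tray held still by the fingers, 100 mm or more above where it lay, within 100 mm sideways of the stack's middle, level to 0.35 rad, touching nothing else; stack flat, within 20 mm of its start (all of step 1 and z of tray in the frame of pile above 0.16 m and height (world z) of tray above 0.155 m and horizontal distance between tray and pile below 0.1 m and angle between tray's own z axis and vertical below 0.35 rad and linear speed of tray below 0.05 m/s and contact force between the fingers and tray above 0.3 N and contact force between tray and pile below 0.05 N and distance of each of tall_sample, short_sample from where it was at the start of the episode below 0.015 m and distance of pile from where it was at the start of the episode below 0.02 m and angle between pile's own z axis and vertical below 0.05 rad); the arm keeps its last pose, push and grip.
It fails at once if the trays below are dragged, lifted or tipped (over 20 mm or 0.12 rad) (distance of pile from where it was at the start of the episode above 0.02 m or angle between pile's own z axis and vertical above 0.12 rad).
It fails at once if a bystander or sample is moved more than 15 mm (distance of any of tall_sample, short_sample, pencup, creamjar from where it was at the start of the episode above 0.015 m).
It fails at once if a jar is tipped over (angle between any of tall, short's own z axis and vertical above 0.6 rad).
It also fails if it takes over 72 s, if anything falls off the work surface, if the arm or the gripper's body presses on something with over 40 N, if the wrist force passes 120 N, or if a joint passes its speed limit or range.

## Working session

There is one attempt and no reset: what is moved stays moved. The work goes in short steps, Python scripts to look and compute and a tool call to move; the robot and the scene stay as the last step left them, time stands still between calls to the robot, and variables do not carry over. Pictures are saved under pics/ and viewed, at most 10 in all, crops included, and the job is handed in when it is done.

Besides the shell and the picture viewer there is one more tool, called after "Request:" by a JSON object that holds its "method" and its "body", one argument or row to a line. step_arm: Moves the arm, as the interface text tells. Its arguments: {"type":"object","properties":{"commands":{"type":"string"},"newtons":{"type":"number"}},"required":["commands"]}

```bash
mkdir -p pics; cat > h.py <<'E'
from rig import *
import numpy as np, cv2
from scipy.spatial.transform import Rotation as R
def ray(cam,px):
    m=camera_model(cam); K=np.array(m["mtx"]); Rt=np.array(m["rotation"])
    if Rt.shape!=(3,3): Rt=R.from_quat(np.roll(Rt,-1)).as_matrix()
    return np.array(m["eye"]), Rt@np.linalg.inv(K)@np.array([px[0],px[1],1.])
def onz(cam,px,z):
    e,d=ray(cam,px); return e+d*(z-e[2])/d[2]
def proj(cam,P):
    m=camera_model(cam); c=np.array(m["mtx"])@(np.array(m["rotation"]).T@(np.array(P,float)-np.array(m["eye"]))); return c[:2]/c[2]
def save(n,im): cv2.imwrite(f"pics/{n}.png",im[...,::-1])
def cmd(pos,yaw=None):
    """shift in tool axes, cm, from measured pose"""
    s=sense(); r=R.from_quat(np.roll(s["ee_rot"],-1))
    return r.inv().apply(np.array(pos)-s["eef_pos"])/10
E
python3 - <<'E'
from h import *
a=capture("scene");b=capture("top")
save("s",a);save("t",b)
save("both",np.vstack([a[:300],b[:300]]) if 0 else cv2.resize(np.vstack([a,b]),(480,600)))
for c in("scene","top"):
    m=camera_model(c);print(c,np.round(m["eye"]),np.round(m["rotation"],2).tolist(),np.round(m["mtx"]).tolist())
Z=dict(place_a=12,place_b=12,tray_tab=77,tray_tab_corner=60,tray_far_corner=60,tall=51,short=51,tall_sample=12,short_sample=12,tray=60,board=0,pencup=0,creamjar=0)
for n,z in Z.items():
  for c in("top","scene"):
    for d in spot_point(c,n)[:2]: print(n,c,round(d["score"],2),np.round(d["xy"]),np.round(onz(c,d["xy"],z)))
s=sense();print(s["eef_pos"],s["ee_rot"],s["time_s"])
E
```

```text
scene [1240.  558.  880.] [-0.16, 0.39, 0.83, -0.37] [[502.0, 0.0, 326.0], [0.0, 502.0, 207.0], [0.0, 0.0, 1.0]]
top [493.  -4. 914.] [-0.04, 0.71, -0.7, 0.03] [[436.0, 0.0, 327.0], [0.0, 436.0, 204.0], [0.0, 0.0, 1.0]]
place_a top 0.91 [434. 195.] [ 603. -214.   12.]
place_a top 0.87 [418. 234.] [ 523. -180.   12.]
place_a scene 0.86 [292. 189.] [ 533. -179.   12.]
place_b top 0.91 [434. 195.] [ 603. -214.   12.]
place_b top 0.87 [418. 234.] [ 523. -180.   12.]
place_b scene 0.86 [292. 189.] [ 533. -179.   12.]
tray_tab top 0.6 [250. 243.] [501. 154.  77.]
tray_tab_corner top 0.89 [255. 248.] [491. 148.  60.]
tray_tab_corner scene 0.61 [403. 220.] [493. 143.  60.]
tray_far_corner top 0.81 [197. 153.] [679. 269.  60.]
tray_far_corner scene 0.96 [401. 301.] [688. 267.  60.]
tray_far_corner scene 0.47 [286. 281.] [796.  54.  60.]
tall top 0.91 [223. 186.] [615. 217.  51.]
tall scene 0.88 [398. 268.] [615. 211.  51.]
tall scene 0.29 [274. 184.] [ 578. -195.   51.]
short top 0.69 [229. 217.] [552. 203.  51.]
short top 0.27 [472. 208.] [ 572. -279.   51.]
short scene 0.84 [411. 249.] [551
[... 202 characters left out ...]
 [588. 207.  60.]
tray scene 0.64 [406. 253.] [574. 205.  60.]
board top 0.56 [441. 220.] [ 552. -231.    0.]
board top 0.45 [472. 206.] [ 581. -296.    0.]
board scene 0.56 [272. 185.] [ 546. -242.    0.]
board scene 0.43 [404. 222.] [442. 116.   0.]
pencup top 0.68 [320. 121.] [764.  24.   0.]
pencup top 0.67 [471. 209.] [ 575. -294.    0.]
pencup scene 0.63 [284. 283.] [771.  18.   0.]
creamjar top 0.62 [326. 297.] [391.  10.   0.]
creamjar top 0.52 [419. 233.] [ 525. -184.    0.]
creamjar scene 0.85 [380. 192.] [388.   7.   0.]
creamjar scene 0.34 [286. 185.] [ 523. -210.    0.]
[210.15306497 481.10608148 248.28850693] [-9.38599148e-06  2.04460996e-01  9.78874712e-01 -4.26405007e-06] 1.4
```

View pics/s.png

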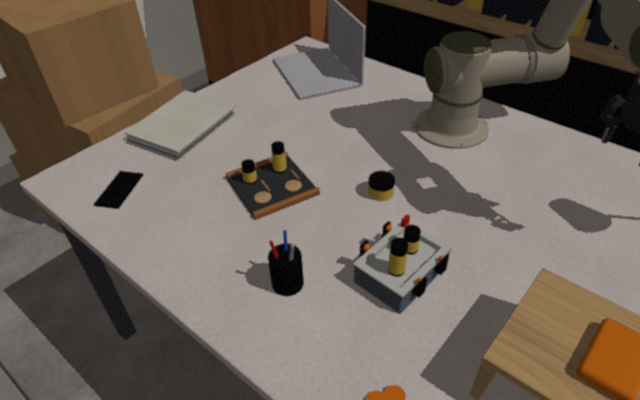

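View pics/t.png

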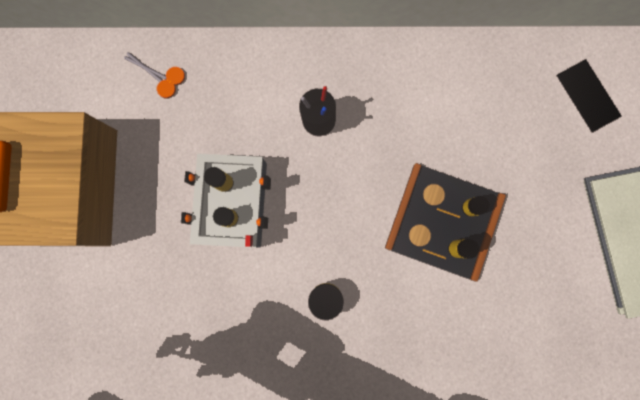

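The scene view shows the tall jar at (398,268), which is the far end from the red tab, and the short jar at (411,249). On the board, the tall sample is by the disc at (292,186) and the short sample by the disc at (263,197). The top view agrees, with discs at (418,234) and (434,195).

So the tall jar goes to about (527,-180) and the short jar to about (603,-214). The tray's yaw is about -3°.

Request:
{"method": "step_arm", "body": {
  "commands": "0.75 -47.8 -8.3 4.8 0 0 -0.36; 0.75 -47.8 -8.3 4.8 0 0 -0.36; 0.75 -47.8 -8.3 4.8 0 0 -0.36; 0.75 -47.8 -8.3 4.8 0 0 -0.36; 0.75 -47.8 -8.3 4.8 0 0 -0.36; 0.75 -47.8 -8.3 4.8 0 0 -0.36; 0.75 -47.8 -8.3 4.8 0 0 -0.36; 0.75 -47.8 -8.3 4.8 0 0 -0.36; 0.75 -47.8 -8.3 4.8 0 0 -0.36; 0.75 -47.8 -8.3 4.8 0 0 -0.36; 0.75 -47.8 -8.3 4.8 0 0 -0.36; 0.75 -47.8 -8.3 4.8 0 0 -0.36; 0.75 -47.8 -8.3 4.8 0 0 -0.36; 0.75 -47.8 -8.3 4.8 0 0 -0.36",
  "newtons": 30
}}

```text
time_s: 2.57
eef_pos: [616.0, 212.1, 199.0]
ee_rot: [-0.001, 0.027, 1.0, -0.0]
force: [-1.4, -0.1, -0.2]
grip_width: 0.748
grip_force: 0.0
```

```bash
python3 - <<'E'
from h import *
save("w1",capture("wrist"))
Z=dict(tall=51,short=51,tray=60,tray_tab=77,tray_tab_corner=60,tray_far_corner=60)
for n,z in Z.items():
    for d in spot_point("wrist",n)[:2]: print(n,round(d["score"],2),np.round(d["xy"]),np.round(onz("wrist",d["xy"],z)))
for n in("tall","short"):
    for d in trace("wrist",n)[:1]: print(n,d["rect"],d["score"])
s=sense();print(s["eef_pos"],s["ee_rot"],s["joints"],s["grip_width"],s["time_s"])
for p in [(615,214,136),(615,214,51),(552,203,111)]: print(proj("wrist",p))
E
```

```text
tall 0.7 [326. 200.] [620. 215.  51.]
short 0.92 [311. 122.] [552. 206.  51.]
tray 0.76 [316. 160.] [583. 209.  60.]
tray_tab 0.94 [240.  57.] [504. 160.  77.]
tray_tab_corner 0.73 [227.  45.] [492. 146.  60.]
tray_far_corner 0.83 [388. 262.] [680. 269.  60.]
tall [328.9, 221.7, 53.8, 79.8] 0.68
short [305.3, 122.2, 57.6, 52.2] 0.77
[614.63265627 214.24959468 200.64177678] [1.95067633e-04 2.54879706e-02 9.99675109e-01 4.21017726e-05] [ 1.55766792e-01  6.29703664e-01  1.14079011e+00  1.27501290e-05
  1.37069996e+00 -1.36405060e+00] 0.7469105977973235 3.0167Traceback (most recent call last):
  File "<stdin>", line 9, in <module>
  File "h.py", line 11, in proj
    m=camera_model(cam); c=np.array(m["mtx"])@(np.array(m["rotation"]).T@(np.array(P,float)-np.array(m["eye"]))); return c[:2]/c[2]
                                               ~~~~~~~~~~~~~~~~~~~~~~~~~^^~~~~~~~~~~~~~~~~~~~~~~~~~~~~~~~~~~~~~
ValueError: matmul: Input operand 1 has a mismatch in its core dimension 0, with gufunc signature (n?,k),(k,m?)->(n?,m?) (size 3 is different from 4)
```

View pics/w1.png

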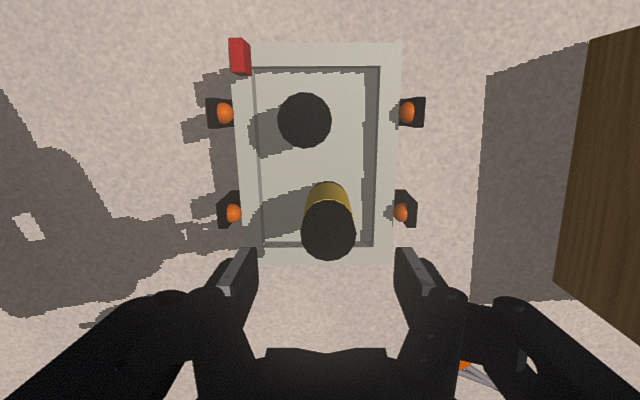

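The wrist view shows the tall cap centred at (328,230) and the short cap at (304,120). The red tab is at (240,57), and the tray lies square with the tool.

```bash
sed -i 's/m=camera_model(cam); c=np.array(m\["mtx"\])@(np.array(m\["rotation"\]).T/m=camera_model(cam); c=np.array(m["mtx"])@(R.from_quat(np.roll(m["rotation"],-1)).as_matrix().T/' h.py; python3 - <<'E'
from h import *
o=lambda p,z:np.round(onz("wrist",p,z),1)
print("tallcap",o((328.5,231),136),"shortcap",o((304.5,120),111))
for p in [(401,43),(402,263),(236,262),(233,45)]: print("rimtop",o(p,65))
t=o((328.5,231),136)
print(cmd([t[0],t[1],110]))
E
```

```text
tallcap [617.6 216.6 136. ] shortcap [549.3 204.5 111. ]
rimtop [498.5 277.   65. ]
rimtop [678.8 280.3  65. ]
rimtop [670.2 131.5  65. ]
rimtop [493.4 152.   65. ]
[-0.28085563  0.24900342  9.06431077]
```

Request:
{"method": "step_arm", "body": {
  "commands": "0.75 -0.3 0.2 4 0 0 0; 0.75 -0.3 0.2 7 0 0 0; 0.75 -0.3 0.2 9 0 0 0; 0.75 -0.3 0.2 9 0 0 0; 0.75 -0.3 0.2 9 0 0 0; 0.2 -0.3 0.2 9 0 0 0; 0.2 -0.3 0.2 9 0 0 0; 0.2 -0.3 0.2 9 0 0 0; 0.2 -0.3 0.2 9 0 0 0; 0.2 -0.3 0.2 9 0 0 0; 0.2 -0.3 0.2 9 0 0 0",
  "newtons": 30
}}

```text
time_s: 3.93
eef_pos: [618.8, 215.7, 112.2]
ee_rot: [0.002, 0.026, 1.0, 0.0]
force: [-0.4, 0.2, 6.5]
grip_width: 0.411
grip_force: 33.0
```

Request:
{"method": "step_arm", "body": {
  "commands": "0.2 0 0 -4 0 0 0; 0.2 0 0 -8 0 0 0; 0.2 0 0 -9 0 0 0; 0.2 7.1 -40.1 -9 0 0 1.885; 0.2 7.1 -40.1 -9 0 0 1.885; 0.2 7.1 -40.1 -9 0 0 1.885; 0.2 7.1 -40.1 -9 0 0 1.885; 0.2 7.1 -40.1 -9 0 0 1.885; 0.2 7.1 -40.1 -9 0 0 1.885; 0.2 7.1 -40.1 -9 0 0 1.885; 0.2 7.1 -40.1 -9 0 0 1.885; 0.2 7.1 -40.1 -9 0 0 1.885; 0.2 7.1 -40.1 -9 0 0 1.885; 0.2 7.1 -40.1 -9 0 0 1.885; 0.2 7.1 -40.1 -9 0 0 1.885; 0.2 7.1 -40.1 -9 0 0 1.885; 0.2 7.1 -40.1 -9 0 0 1.885; 0.2 7.1 -40.1 -9 0 0 1.885; 0.2 7.1 -40.1 -9 0 0 1.885; 0.2 7.1 -40.1 -9 0 0 1.885"
}}

```text
time_s: 5.6
eef_pos: [526.4, -181.2, 200.4]
ee_rot: [0.0, 0.823, 0.568, 0.0]
force: [0.4, -0.1, -0.8]
grip_width: 0.414
grip_force: 32.3
```

```bash
python3 - <<'E'
from h import *
save("w2",capture("wrist"));capture("top");capture("scene")
for c in("wrist","top","scene"):
  for n,z in dict(place_a=12,tall_sample=12,short_sample=12,short=51,tray_tab=77,tray_tab_corner=60,tray_far_corner=60,tray=60).items():
    for d in spot_point(c,n)[:2]: print(c,n,round(d["score"],2),np.round(d["xy"]),np.round(onz(c,d["xy"],z)))
s=sense();print(s["eef_pos"],s["ee_rot"],s["joints"],s["grip_width"],s["time_s"],s["force"])
E
```

```text
wrist place_a 0.93 [412. 187.] [ 606. -214.   12.]
wrist place_a 0.81 [320. 192.] [ 517. -186.   12.]
wrist short_sample 0.9 [407. 258.] [ 579. -288.   12.]
top place_a 0.68 [417. 236.] [ 519. -177.   12.]
top place_a 0.65 [434. 198.] [ 597. -214.   12.]
top tall_sample 0.59 [455. 246.] [ 497. -255.   12.]
top short_sample 0.51 [246. 240.] [507. 175.  12.]
top short 0.7 [231. 218.] [550. 198.  51.]
top tray_tab 0.78 [247. 242.] [502. 160.  77.]
top tray_far_corner 0.74 [254. 247.] [494. 151.  60.]
top tray_far_corner 0.65 [200. 154.] [677. 263.  60.]
top tray 0.65 [231. 217.] [552. 197.  60.]
top tray 0.56 [229. 197.] [591. 202.  60.]
scene place_a 0.97 [261. 197.] [ 607. -218.   12.]
scene place_a 0.62 [401. 220.] [451. 114.  12.]
scene tall_sample 0.76 [283. 169.] [ 487. -253.   12.]
scene short_sample 0.75 [249. 179.] [ 577. -297.   12.]
scene short 0.74 [412. 250.] [552. 207.  51.]
scene tray_tab 0.94 [402. 220.] [510. 149.  77.]
scene tray_tab 0.37 [288. 149.] [ 471. -243.   77.]
scene tray_tab_corner 0.41 [402. 296.] [678. 263.  60.]
scene tray_far_corner 0.68 [402. 303.] [690. 272.  60.]
[ 526.40106914 -181.21991625  200.29607397] [5.64582408e-06 8.23982390e-01 5.66615408e-01 2.66603622e-06] [-5.42005683e-01  4.22163005e-01  1.47140238e+00  1.94531686e-07
  1.24801478e+00 -1.75994266e-01] 0.4116914876439354 6.95 [ 0.43467095 -0.28929542 -1.38044285]
```

View pics/w2.png

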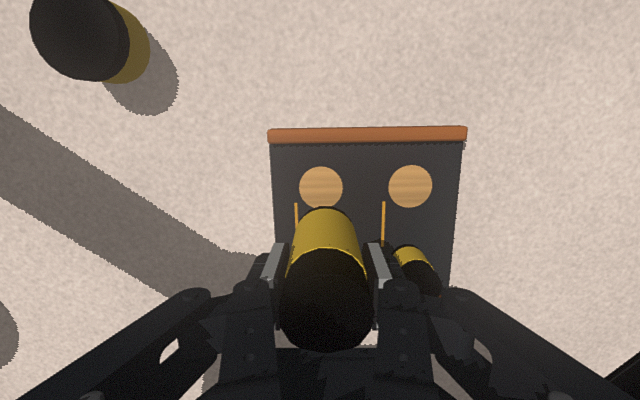

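In the wrist view both pale discs are clear, at (321,187) and (410,186), giving roughly (521,-181) and (604,-214). The tall jar is held upright over the board.

Request:
{"method": "step_arm", "body": {
  "commands": "0.2 -0.2 -0.5 4 0 0 0; 0.2 -0.2 -0.5 8 0 0 0; 0.2 -0.2 -0.5 11 0 0 0; 0.2 -0.2 -0.5 12.2 0 0 0; 0.2 -0.2 -0.5 12.6 0 0 0; 0.2 -0.2 -0.5 12.8 0 0 0; 0.2 -0.2 -0.5 12.8 0 0 0; 0.2 -0.2 -0.5 12.8 0 0 0"
}}

```text
time_s: 7.62
eef_pos: [521.2, -181.3, 72.8]
ee_rot: [0.0, 0.824, 0.567, 0.0]
force: [-1.5, 1.3, 2.7]
grip_width: 0.415
grip_force: 32.0
```

Request:
{"method": "step_arm", "body": {
  "commands": "0.6 0 0 0 0 0 0; 0.7 0 0 0 0 0 0; 0.7 0 0 0 0 0 0; 0.7 0 0 0 0 0 0; 0.7 0 0 -2 0 0 0; 0.7 0 0 -6 0 0 0; 0.7 0 0 -10 0 0 0; 0.7 0 0 -12.8 0 0 0; 0.7 0 0 -12.8 0 0 0"
}}

```text
time_s: 8.37
eef_pos: [522.9, -182.3, 206.5]
ee_rot: [0.005, 0.824, 0.567, 0.002]
force: [1.0, -1.1, 0.8]
grip_width: 0.703
grip_force: 0.0
```

Request:
{"method": "step_arm", "body": {
  "commands": "0.7 37 -11.1 0 0 0 -1.885; 0.7 37 -11.1 0 0 0 -1.885; 0.7 37 -11.1 0 0 0 -1.885; 0.7 37 -11.1 0 0 0 -1.885; 0.7 37 -11.1 0 0 0 -1.885; 0.7 37 -11.1 0 0 0 -1.885; 0.7 37 -11.1 0 0 0 -1.885; 0.7 37 -11.1 0 0 0 -1.885; 0.7 37 -11.1 0 0 0 -1.885; 0.7 37 -11.1 0 0 0 -1.885; 0.7 37 -11.1 0 0 0 -1.885; 0.7 37 -11.1 0 0 0 -1.885; 0.7 37 -11.1 0 0 0 -1.885; 0.7 37 -11.1 0 0 0 -1.885; 0.7 37 -11.1 0 0 0 -1.885; 0.7 37 -11.1 0 0 0 -1.885; 0.7 37 -11.1 0 0 0 -1.885; 0.7 37 -11.1 0 0 0 -1.885"
}}

```text
time_s: 9.87
eef_pos: [549.7, 203.9, 200.0]
ee_rot: [-0.0, 0.028, 1.0, -0.0]
force: [-0.6, -0.7, -0.4]
grip_width: 0.696
grip_force: 0.0
```

```bash
python3 - <<'E'
from h import *
w=capture("wrist");s=capture("scene")
save("w3",np.hstack([cv2.resize(w,(480,300)),cv2.resize(s[130:320,180:500],(320,190))[:190] if 0 else cv2.resize(s[120:320,200:413],(320,300))]))
for c,n,z in(("wrist","short",51),("wrist","tray_tab",77),("wrist","tray_tab_corner",60),("wrist","tray",60),("scene","tall",12)):
    for d in spot_point(c,n)[:2]: print(c,n,round(d["score"],2),np.round(d["xy"]),np.round(onz(c,d["xy"],z)))
m=trace("wrist","short")
print(m[0]["rect"],m[0]["score"],np.round(onz("wrist",m[0]["rect"][:2],111))) if m else 0
s=sense();print(s["eef_pos"],s["ee_rot"],s["time_s"])
E
```

```text
wrist short 0.92 [323. 199.] [555. 202.  51.]
wrist short 0.18 [248. 132.] [493. 142.  51.]
wrist tray_tab 0.61 [260. 148.] [504. 156.  77.]
wrist tray_tab_corner 0.87 [250. 132.] [493. 146.  60.]
wrist tray 0.86 [327. 238.] [588. 204.  60.]
scene tall 0.84 [291. 183.] [ 516. -196.   12.]
[321.8, 208.7, 50.1, 60.7] 0.84 [545. 202. 111.]
[549.78606481 203.92949088 200.31897288] [ 2.59388567e-05  2.61070332e-02  9.99659153e-01 -1.13177225e-05] 10.2667
```

View pics/w3.png

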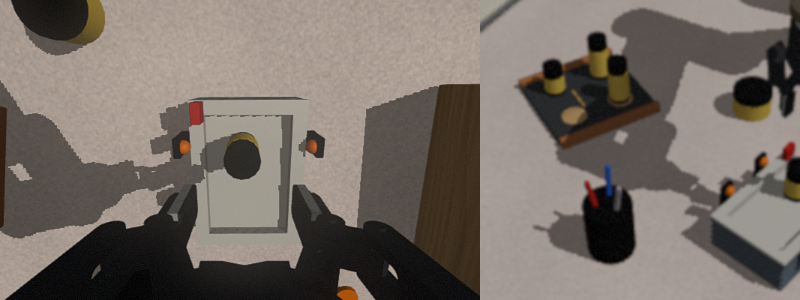

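The tall jar stands upright on its disc beside the tall sample. In the wrist view the short cap is centred under the gripper at full-size (321,213).

Request:
{"method": "step_arm", "body": {
  "commands": "0.7 0 0 4 0 0 0; 0.7 0 0 8 0 0 0; 0.7 0 0 10.6 0 0 0; 0.7 0 0 10.6 0 0 0; 0.7 0 0 10.6 0 0 0; 0.2 0 0 10.6 0 0 0; 0.2 0 0 10.6 0 0 0; 0.2 0 0 10.6 0 0 0; 0.2 0 0 10.6 0 0 0; 0.2 0 0 10.6 0 0 0; 0.2 0 0 10.6 0 0 0"
}}

```text
time_s: 11.18
eef_pos: [551.0, 204.1, 96.8]
ee_rot: [0.002, 0.026, 1.0, 0.0]
force: [-0.9, -0.4, 7.1]
grip_width: 0.414
grip_force: 29.6
```

Request:
{"method": "step_arm", "body": {
  "commands": "0.2 0 0 -4 0 0 0; 0.2 0 0 -8 0 0 0; 0.2 0 0 -10.6 0 0 0; 0.2 -7.6 -41.4 -10.6 0 0 1.885; 0.2 -7.6 -41.4 -10.6 0 0 1.885; 0.2 -7.6 -41.4 -10.6 0 0 1.885; 0.2 -7.6 -41.4 -10.6 0 0 1.885; 0.2 -7.6 -41.4 -10.6 0 0 1.885; 0.2 -7.6 -41.4 -10.6 0 0 1.885; 0.2 -7.6 -41.4 -10.6 0 0 1.885; 0.2 -7.6 -41.4 -10.6 0 0 1.885; 0.2 -7.6 -41.4 -10.6 0 0 1.885; 0.2 -7.6 -41.4 -10.6 0 0 1.885; 0.2 -7.6 -41.4 -10.6 0 0 1.885; 0.2 -7.6 -41.4 -10.6 0 0 1.885; 0.2 -7.6 -41.4 -10.6 0 0 1.885; 0.2 -7.6 -41.4 -10.6 0 0 1.885; 0.2 -7.6 -41.4 -10.6 0 0 1.885; 0.2 -7.6 -41.4 -10.6 0 0 1.885; 0.2 -7.6 -41.4 -10.6 0 0 1.885"
}}

```text
time_s: 12.85
eef_pos: [604.3, -213.5, 201.1]
ee_rot: [0.001, 0.823, 0.568, 0.0]
force: [0.9, 0.7, -0.5]
grip_width: 0.411
grip_force: 30.4
```

```bash
python3 - <<'E'
from h import *
capture("wrist")
for d in spot_point("wrist","place_b")[:2]: print(round(d["score"],2),d["xy"],np.round(onz("wrist",d["xy"],12)))
s=sense();print(s["eef_pos"],s["ee_rot"],s["grip_width"],cmd([604,-214,56.3]))
E
```

```text
0.98 [236.5, 186.9] [ 518. -184.   12.]
0.84 [327.2, 181.7] [ 606. -212.   12.]
[ 604.31153521 -213.4353668   200.80842322] [3.29974844e-04 8.23013632e-01 5.68021503e-01 1.57463295e-04] 0.40945970730856346 [-0.06217064 -0.01953416 14.45083927]
```

Request:
{"method": "step_arm", "body": {
  "commands": "0.2 0 0 4 0 0 0; 0.2 0 0 8 0 0 0; 0.2 0 0 12 0 0 0; 0.2 0 0 13.8 0 0 0; 0.2 0 0 14.2 0 0 0; 0.2 0 0 14.4 0 0 0; 0.2 0 0 14.4 0 0 0; 0.2 0 0 14.4 0 0 0; 0.6 0 0 14.4 0 0 0; 0.65 0 0 14.4 0 0 0; 0.65 0 0 14.4 0 0 0; 0.65 0 0 14.4 0 0 0; 0.65 0 0 13 0 0 0; 0.65 0 0 9 0 0 0; 0.65 0 0 5 0 0 0; 0.65 0 0 1 0 0 0; 0.65 0 0 0 0 0 0; 0.65 0 0 0 0 0 0"
}}

```text
time_s: 14.45
eef_pos: [605.4, -214.0, 204.5]
ee_rot: [0.003, 0.824, 0.567, 0.002]
force: [-0.2, -0.2, 0.6]
grip_width: 0.648
grip_force: 0.0
```

Request:
{"method": "step_arm", "body": {
  "commands": "0.5 31.1 -22.7 2.5 0 0 -1.885; 0.5 31.1 -22.7 2.5 0 0 -1.885; 0.5 31.1 -22.7 2.5 0 0 -1.885; 0.5 31.1 -22.7 2.5 0 0 -1.885; 0.5 31.1 -22.7 2.5 0 0 -1.885; 0.5 31.1 -22.7 2.5 0 0 -1.885; 0.5 31.1 -22.7 2.5 0 0 -1.885; 0.5 31.1 -22.7 2.5 0 0 -1.885; 0.5 31.1 -22.7 2.5 0 0 -1.885; 0.5 31.1 -22.7 2.5 0 0 -1.885; 0.5 31.1 -22.7 2.5 0 0 -1.885; 0.5 31.1 -22.7 2.5 0 0 -1.885; 0.5 31.1 -22.7 2.5 0 0 -1.885; 0.5 31.1 -22.7 2.5 0 0 -1.885; 0.5 31.1 -22.7 2.5 0 0 -1.885; 0.5 31.1 -22.7 2.5 0 0 -1.885; 0.5 31.1 -22.7 2.5 0 0 -1.885; 0.5 31.1 -22.7 2.5 0 0 -1.885"
}}

```text
time_s: 15.95
eef_pos: [503.4, 158.1, 174.7]
ee_rot: [-0.0, 0.028, 1.0, -0.0]
force: [-0.1, -0.0, 0.2]
grip_width: 0.502
grip_force: 0.0
```

```bash
python3 - <<'E'
from h import *
w=capture("wrist");s=capture("scene");capture("top")
save("w4",np.hstack([cv2.resize(w,(480,300)),cv2.resize(s[120:320,200:413],(320,300))]))
for c,n,z in(("wrist","tray_tab",77),("wrist","tray_tab_corner",60),("top","tray_tab",77),("scene","tray_tab",77),("top","tray_far_corner",60),("scene","tall",12),("scene","short",12)):
    for d in spot_point(c,n)[:2]: print(c,n,round(d["score"],2),np.round(d["xy"]),np.round(onz(c,d["xy"],z)))
h=cv2.cvtColor(w,cv2.COLOR_RGB2HSV);m=((h[...,1]>150)&((h[...,0]<6)|(h[...,0]>174))&(h[...,2]>80)).astype(np.uint8)
n,l,st,ce=cv2.connectedComponentsWithStats(m)
for i in range(1,n):
  if st[i,4]>150: print(st[i],ce[i])
s=sense();print(s["eef_pos"],s["ee_rot"],s["time_s"])
for z in (65,89):
  for dx in(-11,11):
    for dy in(-5,5): print(z,dx,dy,proj("wrist",(504+dx,158+dy,z)))
E
```

```text
wrist tray_tab 0.76 [324. 213.] [505. 158.  77.]
wrist tray_tab_corner 0.69 [305. 192.] [492. 144.  60.]
top tray_tab 0.83 [247. 242.] [503. 161.  77.]
top tray_tab 0.32 [199. 157.] [669. 259.  77.]
scene tray_tab 0.73 [404. 221.] [510. 155.  77.]
top tray_far_corner 0.58 [199. 152.] [683. 265.  60.]
top tray_far_corner 0.47 [420. 235.] [ 518. -174.   60.]
scene tall 0.63 [294. 187.] [ 523. -179.   12.]
scene short 0.77 [264. 201.] [ 615. -202.   12.]
[318 203  14  31 379] [324.17414248 218.16886544]
[503.58688565 158.18160344 175.30899445] [2.04239787e-05 2.60440312e-02 9.99660796e-01 2.19870654e-06] 16.45
65 -11 -5 [317.23038185 193.28542146]
65 -11 5 [330.34896142 192.62042235]
65 11 -5 [318.90410137 220.59860629]
65 11 5 [331.7075297  219.96535167]
89 -11 -5 [316.3466829  201.82189651]
89 -11 5 [330.84339247 201.0925725 ]
89 11 -5 [318.21498012 231.70096015]
89 11 5 [332.32781487 231.0099647 ]
```

View pics/w4.png

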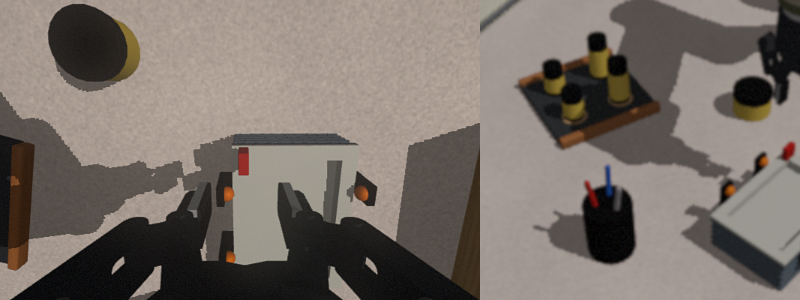

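Both jars stand upright on their discs beside the matching samples. In the wrist view the tab's top face spans columns 318–332 and rows 203–234, so the tab is at about (505.5,158.5).

Request:
{"method": "step_arm", "body": {
  "commands": "0.5 -0.2 0 4 0 0 0; 0.5 -0.2 0 7 0 0 0; 0.5 -0.2 0 9 0 0 0; 0.5 -0.2 0 9 0 0 0; 0.5 -0.2 0 9 0 0 0; 0.3 -0.2 0 9 0 0 0; 0.15 -0.2 0 9 0 0 0; 0 -0.2 0 9 0 0 0; 0 -0.2 0 9 0 0 0; 0 -0.2 0 9 0 0 0; 0 -0.2 0 9 0 0 0",
  "newtons": 40
}}

```text
time_s: 17.37
eef_pos: [506.2, 158.1, 86.7]
ee_rot: [0.001, 0.026, 1.0, 0.0]
force: [-0.7, -0.1, 6.9]
grip_width: 0.103
grip_force: 40.8
```

Request:
{"method": "step_arm", "body": {
  "commands": "0 0 0 0 0 0 0; 0 0 0 0 0 0 0; 0 0 0 0 0 0 0; 0 0 0 0 0 0 0",
  "newtons": 110
}}

```text
time_s: 17.7
eef_pos: [506.3, 158.1, 86.9]
ee_rot: [0.001, 0.026, 1.0, 0.0]
force: [-0.8, 0.3, 8.8]
grip_width: 0.085
grip_force: 108.7
```

```bash
python3 - <<'E'
from h import *
s=sense();print(s["eef_pos"],s["ee_rot"],s["force"],s["wrist_torque"],s["grip_width"],s["time_s"])
r0=R.from_quat(np.roll(s["ee_rot"],-1));p0=np.array(s["eef_pos"])
yaw=np.arctan2(*r0.apply([0,1,0])[[1,0]])-np.pi/2;print("yaw",yaw)
Rt=R.from_euler("z",yaw)
far=p0*[1,1,0]+[0,0,60]+Rt.apply([168,118,0]);print("far",far)
ax=Rt.apply(np.array([-65,90,0.])/111.02)   # raises tab corner when rotating +?
for th in(.02,.04,.06,.08,.1,.12,.15,.18,.21):
    q=R.from_rotvec(ax*th); p=far+q.apply(p0-far)
    if p[2]<p0[2]: q=q.inv(); p=far+q.apply(p0-far)
    p=p+[0,0,5*th]
    d=r0.inv().apply(p-p0)/10; rv=(r0.inv()*q*r0).as_rotvec()
    print(th,np.round(d,2),np.round(rv,3))
E
```

```text
[506.31578115 158.14724816  86.91260215] [1.32598663e-03 2.58780404e-02 9.99664223e-01 1.02424648e-04] [-0.77123751  0.26381924  8.75780289] [-0.06536407  0.31311237 -0.03993433] 0.08459566992049466 17.7
yaw -0.051761543165743884
far [680.19590881 267.2971506   60.        ]
0.02 [-0.05  0.03 -0.42] [ 0.012  0.016 -0.   ]
0.04 [-0.1   0.07 -0.84] [ 0.023  0.032 -0.   ]
0.06 [-0.16  0.12 -1.26] [ 0.035  0.049 -0.   ]
0.08 [-0.23  0.16 -1.67] [ 0.047  0.065 -0.   ]
0.1 [-0.31  0.22 -2.09] [ 0.059  0.081 -0.   ]
0.12 [-0.39  0.28 -2.5 ] [ 0.07   0.097 -0.   ]
0.15 [-0.52  0.37 -3.11] [ 0.088  0.122 -0.   ]
0.18 [-0.67  0.48 -3.72] [ 0.105  0.146 -0.   ]
0.21 [-0.83  0.59 -4.32] [ 0.123  0.17  -0.   ]
```

Request:
{"method": "step_arm", "body": {
  "commands": "0 -0.05 0.03 -0.42 0.012 0.016 0; 0 -0.05 0.03 -0.42 0.012 0.016 0; 0 -0.1 0.07 -0.84 0.023 0.032 0; 0 -0.1 0.07 -0.84 0.023 0.032 0; 0 -0.16 0.12 -1.26 0.035 0.049 0; 0 -0.16 0.12 -1.26 0.035 0.049 0; 0 -0.23 0.16 -1.67 0.047 0.065 0; 0 -0.23 0.16 -1.67 0.047 0.065 0; 0 -0.31 0.22 -2.09 0.059 0.081 0; 0 -0.31 0.22 -2.09 0.059 0.081 0; 0 -0.39 0.28 -2.5 0.07 0.097 0; 0 -0.39 0.28 -2.5 0.07 0.097 0; 0 -0.39 0.28 -2.5 0.07 0.097 0; 0 -0.39 0.28 -2.5 0.07 0.097 0",
  "newtons": 110
}}

```text
time_s: 18.87
eef_pos: [509.8, 160.4, 110.2]
ee_rot: [-0.049, 0.026, 0.998, -0.034]
force: [2.3, -3.4, 1.3]
grip_width: 0.087
grip_force: 108.4
```

```bash
python3 - <<'E'
from h import *
s=sense();print(s["eef_pos"],s["force"],s["wrist_torque"],s["grip_width"],s["grip_force"],s["time_s"])
w=capture("wrist");s=capture("scene")
save("w5",np.hstack([cv2.resize(w,(480,300)),cv2.resize(s[190:320,330:470],(320,300))]))
E
```

```text
[509.79105239 160.4477047  110.17580593] [ 2.30918519 -3.38864714  1.32336486] [-0.66355865 -0.55037677 -0.18971239] 0.08682369243144325 108.44209671020508 18.8667
```

View pics/w5.png

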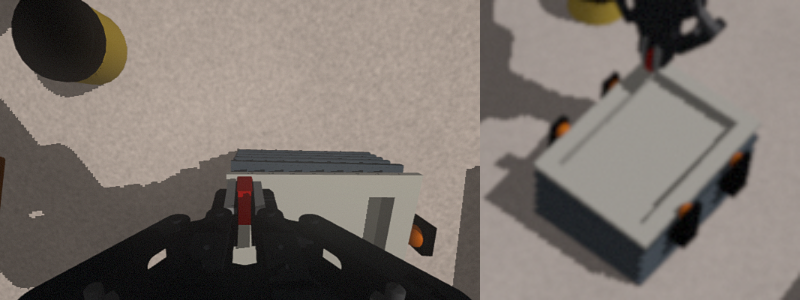

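The tray is tilted at the tab and its far corner is still down on the pile, which has not moved. I'll continue the tilt, then lift and level.

```bash
python3 - <<'E'
from h import *
# tilt path in original (grasp) tool frame -> relative to commanded th=0.12 pose
P={.12:([-.39,.28,-2.5],[.07,.097,0]),.15:([-.52,.37,-3.11],[.088,.122,0]),.18:([-.67,.48,-3.72],[.105,.146,0]),.21:([-.83,.59,-4.32],[.123,.17,0]),
 "up2":([-.83,.59,-6.3],[.123,.17,0]),"up6":([-.83,.59,-10],[.123,.17,0]),"lev":([-.4,.3,-15],[0.0,0.0,0]),}
d0,r0=P[.12];q0=R.from_rotvec(r0)
for k,(d,r) in P.items(): print(k,np.round(q0.inv().apply(np.array(d)-d0),2),np.round((q0.inv()*R.from_rotvec(r)).as_rotvec(),3))
E
```

```text
0.12 [0. 0. 0.] [0. 0. 0.]
0.15 [-0.07  0.05 -0.62] [ 0.018  0.025 -0.   ]
0.18 [-0.16  0.11 -1.25] [ 0.035  0.049 -0.   ]
0.21 [-0.26  0.18 -1.87] [0.053 0.073 0.   ]
up2 [-0.07  0.04 -3.84] [0.053 0.073 0.   ]
up6 [ 0.29 -0.22 -7.51] [0.053 0.073 0.   ]
lev [  1.2   -0.85 -12.41] [-0.07  -0.097  0.   ]
```

Request:
{"method": "step_arm", "body": {
  "commands": "0 -0.07 0.05 -0.62 0.018 0.025 0; 0 -0.07 0.05 -0.62 0.018 0.025 0; 0 -0.16 0.11 -1.25 0.035 0.049 0; 0 -0.16 0.11 -1.25 0.035 0.049 0; 0 -0.26 0.18 -1.87 0.053 0.073 0; 0 -0.26 0.18 -1.87 0.053 0.073 0; 0 -0.26 0.18 -1.87 0.053 0.073 0; 0 -0.2 0.13 -2.5 0.053 0.073 0; 0 -0.14 0.09 -3.1 0.053 0.073 0; 0 -0.07 0.04 -3.84 0.053 0.073 0; 0 0.1 -0.1 -5.6 0.053 0.073 0; 0 0.29 -0.22 -7.51 0.053 0.073 0; 0 0.6 -0.4 -9.2 0.02 0.02 0; 0 0.9 -0.65 -10.8 -0.03 -0.04 0; 0 1.2 -0.85 -12.4 -0.07 -0.097 0; 0 1.2 -0.85 -12.4 -0.07 -0.097 0; 0 1.2 -0.85 -12.4 -0.07 -0.097 0; 0 1.2 -0.85 -12.4 -0.07 -0.097 0; 0 1.2 -0.85 -12.4 -0.07 -0.097 0; 0 1.2 -0.85 -12.4 -0.07 -0.097 0",
  "newtons": 110
}}

```text
time_s: 20.63
eef_pos: [509.6, 161.1, 234.1]
ee_rot: [-0.001, 0.026, 1.0, -0.0]
force: [-0.2, 0.4, -1.2]
grip_width: 0.086
grip_force: 108.2
```

```bash
python3 - <<'E'
from h import *
s=sense();print(s["eef_pos"],s["force"],s["wrist_torque"],s["grip_width"],s["grip_force"],s["time_s"],s["dq"])
s=capture("scene");t=capture("top")
save("w6",np.hstack([cv2.resize(s[100:320,220:480],(400,340)),cv2.resize(t[120:320,160:400],(400,340))]))
for c,n,z in(("scene","tall",12),("scene","short",12),("top","tray_far_corner",210),("scene","tray_far_corner",210)):
    for d in spot_point(c,n)[:1]: print(c,n,round(d["score"],2),np.round(d["xy"]),np.round(onz(c,d["xy"],z)))
E
```

```text
[509.64863723 161.1036684  234.08257239] [-0.18392542  0.43338355 -1.18592287] [-0.09008252  0.07319976 -0.02270274] 0.08579285674067619 108.20794701576233 20.6333 [-1.49938232e-03 -2.61746876e-03 -1.93657588e-04  1.29871798e-03
 -3.00578414e-03  4.63931014e-05]
scene tall 0.82 [292. 182.] [ 510. -197.   12.]
scene short 0.88 [266. 199.] [ 605. -203.   12.]
top tray_far_corner 0.82 [171. 134.] [679. 266. 210.]
scene tray_far_corner 0.77 [410. 254.] [693. 276. 210.]
```

View pics/w6.png

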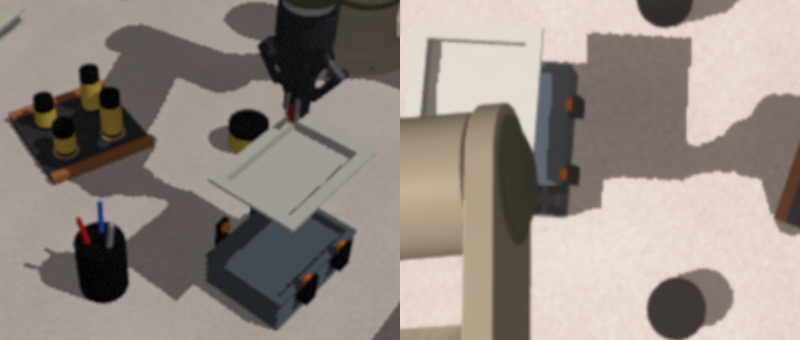

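The tray is held level well above the stack. The stack is flat in place, and the four jars stand upright on the board.

```bash
python3 -c "
from rig import *
print(finish_job())"
```

```text
the job is handed in; nothing more can be done
None
```

The job is handed in: the last pictures show both jars upright on the discs beside their matching samples, and the top tray peeled off tab corner first and held level about 15 cm above where it lay, with the stack still in place; no verdict was returned.

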